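# Press the bumper into a cue extension

### The arm

A 7-joint arm with a two-finger parallel gripper is mounted at the origin on the work surface. World frame = base frame: x ahead of the robot, y to its left, z up, the work surface at z = 0. Lengths are in m, angles in rad, forces in N, time in s.
With the tool pointing down it reaches from about 0.4 to 0.875 m from the base axis. Payload 19.3 kg.
Tool frame: the origin (TCP) lies between the finger pads; the fingertips stand 17 mm ahead of it and the grasp point (between the pads) lies 2 mm behind it; z points along the fingers, y is the line along which they close (so a half turn about z gives the same grasp; the last joint's range is limited). The gripper opens to 85 mm and grips with 20 to 120 N. Pads are 22 mm wide; open, the fingers measure 114 mm over their backs; the gripper's body (76 mm by 85 mm) begins 54 mm behind the grasp point. The pads swing forward as they close: fully open they stand 13 mm farther back than shut.
Start: joints at [-1.36, 0.521, -0.036, 1.599, 0.021, 1.021, -0.113], TCP at [0.173, 0.601, 0.248] pointing down, gripper open.
Joint ranges: [-2.91, 2.91], [-0.3, 2.13], [-1.5, 1.42], [0.17, 2.43], [-1.26, 4.41], [0.16, 1.93], [-2.52, 2.52]. Speed limits (rad/s): [1.89, 1.89, 2.39, 2.39, 3.01, 3.01, 3.01].

### API

Orientations are given as [roll, pitch, yaw] about the fixed x, y, z axes, in that order (R = Rz(yaw) Ry(pitch) Rx(roll)).
In Python, from workcell import bot gives the robot as it stands.
- The arm moves only by the shell command python3 -m inch 'ROWS' [FORCE]. ROWS is JSON, a list of rows, each a list of 7 numbers: the shift along the tool's x, y, z in units of 200 mm (1.0 is 200 mm), then the turn, a rotation vector about the tool's x, y, z in units of 90 degrees (1.0 is 90 degrees), then the opening, from 0 (shut) to 1 (fully open). In form: [[x, y, z, rx, ry, rz, grip], ...]. A call has 1 to 20 rows; each row is the pose to reach, as a shift and turn from the pose commanded when the call began, along the tool's axes at that moment; what a row does not reach only later rows make up. A row lasts 1/8 s, in which the tool goes at most 62.5 mm and 10.7 degrees, less where a joint would pass 70% of its speed; a pose out of reach is approached as far as the arm can. A call with a number of a shift or a turn outside -1 to 1 is refused whole. A call with a gripper value outside its range is refused whole. The fingers move at their own pace and stop on an object; FORCE is the grip in N (left out, the last holds). Time passes only in rows, so rows that repeat a pose let the fingers close. It gives the time, the measured TCP pose, the force, the opening and the grip force at its end, in the units of the state.
- bot.observe(): the state, without advancing time (a new reading comes with each control period).
- bot.grab_frame(name): name is "scene" or "top" or "wrist"; returns a dict with "img" (480x640x3 uint8, red, green, blue), "z_map" (480x640 float32, m along the optical axis (not along the pixel's ray), 0 where there is no reading), "vfov" (degrees; the focal length in pixels is half the picture's height over the tangent of half this angle, whatever the lens; pixels are square), "cx", "cy" (the principal point, pixels), "distortion" ([k1, k2, p1, p2, k3] as OpenCV has them; the pictures are not rectified), "rvec" (rotation vector, rad) and "tvec" (3), from world to camera coordinates, as OpenCV has them. Camera axes: x right, y down, z forward; pixel columns grow to the right and rows downward; lengths in m; the calibration is good to about 2 mm. A picture is of the moment at which its call begins.
- bot.job_done(): hands the job in; it is judged then, once.
The state is a dict: "clock": time; "qpos": joint angles; "qd": joint speeds; "joint_efforts": joint torques, N m; "position": TCP position; "tool_rot": TCP orientation; "force": force on the tool from outside, world axes, zero at the start; "moment": the same for the moment, N m; "grip_width": finger opening in m; "finger_force": force on a finger pad.
Only numpy, scipy, OpenCV 4.12 (cv2) and the standard library are available. Lean on these libraries where they do the work, as an engineer would, in place of code of your own. Each camera call takes 0.05 s, during which the arm holds its last target. There are 200 camera calls.

### The job

Take the thicker cue extension, the one with the rubber bumper still sticking out of its end, from its rest and stand it upright in the cup of the lever press, brass end down and bumper up. Then swing the press lever all the way down to its stop so that it pushes the bumper home, and let the lever spring all the way back up, leaving the extension standing in the cup. Leave the slimmer extension in its rest and the glass and bottle standing where they are.

Things in the scene. Friction and masses are not known exactly. Their poses are not given: they have to be found in the camera images.
- extension: the thicker cue extension: straight dark wood cylinder 160 mm long, 30 mm in diameter, about 0.17 kg, a brass collar at its flat lower end, a black rubber bumper at the other. Origin: centre of the brass end face, on the axis; x runs along the axis to the bumper end, up once it stands. It starts in a sloping rest, bumper end 30 degrees up and roughly towards the robot, brass end 36 mm up
- bumper (a joint): how far the rubber bumper (25 mm in diameter) has been pushed into the extension, m: near 0 it stands 14 mm proud of the wood, at about 0.008 it is home with 6 mm showing. It goes in against about 6 N of friction and stays where pushed
- slim: the slimmer extension, 24 mm in diameter and 160 mm long, 0.1 kg, flat at both ends with no bumper, lying in the other, identical rest; a bystander. Origin: centre of its brass end, x along its axis
- press: the lever press, fixed to the table: steel base plate 120 mm wide, 14 mm thick, from x = -60 to 190 mm, a round steel cup on it and a grey column behind the cup, 60 mm wide, 230 mm high, from x = 105 to 170 mm. Origin: on the table under the cup's axis; x points level from cup to column, roughly away from the robot, z up
- cup_floor (a point): centre of the flat floor of the cup, 20 mm above the table; axes as the press. The bore is 35 mm in diameter and flares to 48 mm at the mouth
- cup_rim (a point): centre of the cup's mouth, 50 mm above its floor, 58 mm in diameter over the outside
- lever (a joint): lever angle, rad: 0 is up at rest (arm 1.15 rad above level, leaning from its pivot towards the cup), 1.15 at the stop (arm level over the cup, along the press's -x). A spring returns it to 0; the handle takes about 2 N to start and up to 15 N near the stop. A foot under the arm, 120 mm from the pivot, pushes the bumper over about the last 0.07 rad and has it home at the stop
- lever_pivot (a point): the lever's hinge, 120 mm beyond the cup's axis along the press's x and 206 mm above the table; the lever turns about the press's y axis, the grip end going down and towards the press's -x
- lever_grip (a point): point to grip on the handle: a level black round bar 16 mm in diameter along the press's y, reaching 85 mm from the end of the arm towards the press's -y and ending in a 22 mm ball; the point is 50 mm from the arm's middle line and 150 mm from the pivot's axis. About 343 mm above the table at rest, 206 mm at the stop
- glass: an empty clear drinking glass, 72 mm in diameter and 95 mm high, standing on the table; a bystander. Origin: centre of its underside, z up
- bottle: a brown bottle 62 mm in diameter and 220 mm high, standing on the table; a bystander. Origin: centre of its underside, z up
- rest_a: the fixed wooden rest under the thicker extension: a board 150 x 60 mm, 12 mm thick, two V supports 12 mm thick and 48 mm wide that carry the extension from below at 14 to 26 and 90 to 102 mm along its x, and a stop at its brass end; it is free to grip from 105 mm to the bumper. Origin: on the table under the board's middle; x level, towards the bumper end
Not all that is in view belongs to the job. Leave any blue or turquoise look-alike of the extension alone.

How it is judged:
By the outcome, as a careful person would: the job done as asked, in the order asked, and still so for the second after the job is handed in, with the robot touching nothing.
It also fails if it takes over 61 s, if anything falls off the work surface, if the arm or the gripper's body presses on something with over 40 N, if the wrist force passes 120 N, or if a joint passes its speed limit or range.

## Working session

There is one attempt and no reset: what is moved stays moved. The work goes in short steps, Python scripts to look and compute and a shell command to move; the robot and the scene stay as the last step left them, time stands still between calls to the robot, and variables do not carry over. Pictures are saved under pics/ and viewed, at most 12 in all, crops included, and the job is handed in when it is done.

```bash
mkdir -p pics; ls; python3 - <<'E'
from workcell import bot
import cv2,numpy as np,pickle
print(bot.observe())
d={}
for n in ("scene","top"):
    f=bot.grab_frame(n); d[n]=f
    cv2.imwrite(f"pics/{n}0.png",f["img"][:,:,::-1]); print(n,f["vfov"],f["cx"],f["cy"],f["distortion"],f["rvec"],f["tvec"],(f["z_map"]>0).mean())
pickle.dump(d,open("f0.pkl","wb"))
E
```

```text
pics
{'clock': 0.0, 'qpos': array([-1.36020439,  0.52204273, -0.03632598,  1.59999959,  0.0212058 ,
        1.02112032, -0.11281782]), 'qd': array([-0.0020934 , -0.00012219, -0.00207507,  0.00046706,  0.00150387,
       -0.0005639 ,  0.00050725]), 'joint_efforts': array([ 8.30592962e-04, -9.27125216e+01,  1.98035404e+00, -3.69922256e+01,
        1.78647588e-02,  8.30108591e-03,  2.20663662e-05]), 'position': array([0.17314508, 0.60019959, 0.24771087]), 'tool_rot': array([-3.14041138e+00,  9.10915720e-05,  2.86077463e+00]), 'force': array([-0.28308735, -0.21809032,  0.12502968]), 'moment': array([-0.02192945,  0.06724489,  0.02059138]), 'finger_force': 0.0, 'grip_width': 0.08548553058093557}
scene 50.504081220934026 322.1325451979492 236.88896712215904 [0.01055187 0.         0.         0.         0.        ] [ 1.11292479  2.132521   -1.16115545] [ 0.13983766 -0.04808099  1.88924884] 0.9799153645833333
top 47.203900717897056 315.3771156936481 230.7719507973565 [-0.01815694  0.          0.          0.          0.        ] [ 2.21618879 -2.17250739  0.03940368] [0.13440638 0.44946018 1.55768817] 0.9960481770833334
```

View pics/scene0.png

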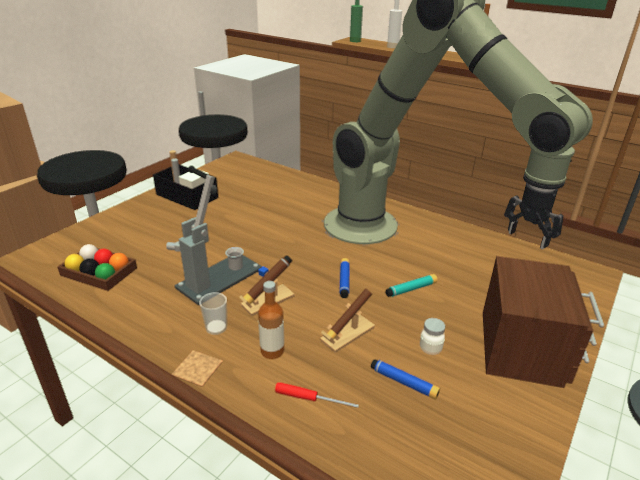

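View pics/top0.png

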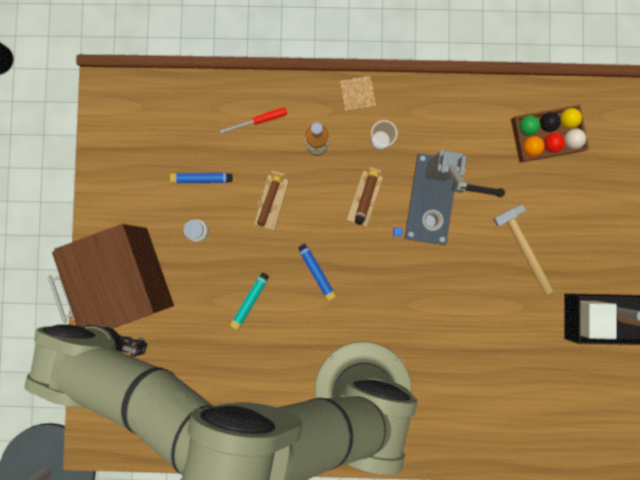

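The scene view shows the thick extension in its rest at about (272,280), between the press (200,250) and the bottle (271,330). The top view has it at (367,197) with its bumper at (360,220), the slim one at (270,202), the press cup at (432,220), and the handle pointing right at (490,191).

```bash
cat > h.py <<'E'
import numpy as np,cv2
from workcell import bot
from scipy.spatial.transform import Rotation as Ro
def K(f):
    h=240/np.tan(np.radians(f["vfov"])/2); return np.array([[h,0,f["cx"]],[0,h,f["cy"]],[0,0,1.]])
def ext(f): return cv2.Rodrigues(np.array(f["rvec"]))[0],np.array(f["tvec"])
def rays(f,uv):
    p=cv2.undistortPoints(np.array(uv,float).reshape(-1,1,2),K(f),np.array(f["distortion"])).reshape(-1,2)
    return np.c_[p,np.ones(len(p))]
def cloud(f):
    v,u=np.mgrid[:480,:640]; r=rays(f,np.c_[u.ravel(),v.ravel()]); R,t=ext(f)
    return ((r*f["z_map"].reshape(-1,1)-t)@R).reshape(480,640,3)
def onplane(f,uv,z):
    r=rays(f,uv); R,t=ext(f); d=r@R; c=-R.T@t
    return c+d*((z-c[2])/d[:,2])[:,None]
def proj(f,P):
    return cv2.projectPoints(np.array(P,float).reshape(-1,3),np.array(f["rvec"]),np.array(f["tvec"]),K(f),np.array(f["distortion"]))[0].reshape(-1,2)
E
python3 - <<'E'
from h import *
import pickle
d=pickle.load(open("f0.pkl","rb")); f=d["top"]; P=cloud(f); hsv=cv2.cvtColor(f["img"],cv2.COLOR_RGB2HSV)
print("table z",np.median(P[300:330,200:300,2]),np.median(P[100:140,420:480,2]))
# extension ROI
roi=np.zeros((480,640),bool); roi[160:230,340:390]=1
m=roi&(P[...,2]>0.045)
Q=P[m]; print("ext pts",len(Q),Q.min(0),Q.max(0))
m2=(m&(hsv[...,2]<110)); 
c=P[m2]; xy=c[:,:2]-c[:,:2].mean(0); w=np.linalg.svd(xy,full_matrices=0)[2][0]; w*=-np.sign(w[0]);print("yaw",np.degrees(np.arctan2(w[1],w[0])),c.mean(0))
s=(c[:,:2]-c[:,:2].mean(0))@w; t=xy@[-w[1],w[0]]
for a in np.arange(-.08,.08,.02):
    k=(s>=a)&(s<a+.02)
    if k.sum()>5: print(round(a,2),k.sum(),"t",t[k].min(),t[k].max(),"zmax",np.percentile(c[k,2],95))
# plate
roi=np.zeros((480,640),bool); roi[145:255,395:470]=1
m=roi&(abs(P[...,2]-.014)<.005)&(hsv[...,1]<120)&(hsv[...,2]<120); n=m.astype(np.uint8)
n=cv2.morphologyEx(n,cv2.MORPH_OPEN,np.ones((3,3)))
k=np.argwhere(n)[:,::-1]; rect=cv2.minAreaRect(k.astype(np.float32)); print("plate",rect); B=cv2.boxPoints(rect); print(onplane(f,B,.014).round(4))
# cup rim
m=roi&(abs(P[...,2]-.070)<.006); k=np.argwhere(m)[:,::-1]; k=k[(k[:,1]>195)]; print("rim",len(k)); e=cv2.minEnclosingCircle(k.astype(np.float32));print(e,onplane(f,[e[0]],.070))
# tall things
m=(P[...,2]>.12)&(np.arange(640)>395)&(np.arange(480)[:,None]<255)&(np.arange(640)<520)
print("tall",m.sum()); print(P[m].min(0),P[m].max(0))
h=m&(P[...,2]>.3); print(P[h].min(0),P[h].max(0),P[h].mean(0))
big=np.hstack([cv2.resize(f["img"][140:250,340:520],None,fx=4,fy=4,interpolation=2)])
cv2.imwrite("pics/crop1.png",big[:,:,::-1])
for n,u in(("bottle",(317,130)),("glass",(384,134))):
    r=P[u[1]-20:u[1]+20,u[0]-16:u[0]+16].reshape(-1,3); r=r[r[:,2]>.03]; print(n,r.min(0),r.max(0))
E
```

```text
table z 0.0018841129997774144 0.000882484519526106
ext pts 688 [ 0.37666103 -0.03747279  0.04502573] [0.62686605 0.12874443 1.57734692]
yaw 158.45752630613683 [0.50829135 0.01435201 0.11801676]
-0.08 14 t -0.01847899035019475 0.004124243604804548 zmax 0.0788245550152861
-0.06 10 t -0.01647290588874964 0.0034828956416990287 zmax 0.09285815742246765
-0.04 16 t -0.014019821955721596 0.0062635376753065785 zmax 0.10232357312772364
-0.02 24 t -0.01506667995336631 0.00911699990557577 zmax 0.1138209810082414
0.0 13 t 0.0033430131530031017 0.010451553425011027 zmax 0.12480383753781395
0.02 51 t -0.011622955391583579 0.012305081467970063 zmax 0.13523336604280928
0.04 28 t -0.008725244519445504 0.01118389417288001 zmax 0.1342900498106591
plate ((431.0982360839844, 200.36126708984375), (41.66366958618164, 82.7951431274414), 8.746162414550781)
[[ 0.4306 -0.1098  0.014 ]
 [ 0.6659 -0.1429  0.014 ]
 [ 0.6499 -0.261   0.014 ]
 [ 0.4149 -0.2271  0.014 ]]
rim 154
((432.5, 219.5), 10.12432861328125) [[ 0.4813742  -0.17828195  0.07      ]]
tall 1339
[ 0.37666103 -0.28081191  0.12031477] [0.65287241 0.12874443 1.57734692]
[ 0.37666103 -0.28081191  0.30021552] [0.57056503 0.12874443 1.57734692] [ 0.50240144 -0.14210914  0.60963386]
bottle [0.37666103 0.11289157 0.03840068] [0.72148147 0.17482344 1.57734692]
glass [ 0.37666103 -0.07431204  0.03064666] [0.75088347 0.12874443 1.57734692]
```

View pics/crop1.png

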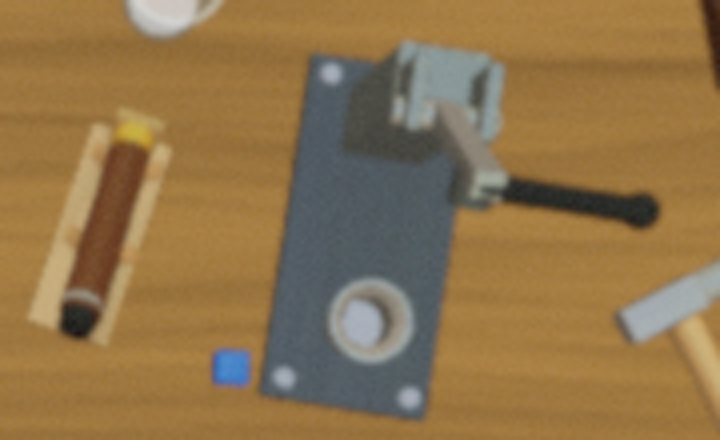

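The crop (4x, offset (340,140)) shows the extension from the brass end at (133,130) to the bumper tip at about (75,328). It also shows the press plate, the cup at (371,320) and the black handle from (505,190) to (640,208). Next I'll fit the extension's axis and check both views.

```bash
python3 - <<'E'
from h import *
import pickle
d=pickle.load(open("f0.pkl","rb")); f=d["top"]; hsv=cv2.cvtColor(f["img"],cv2.COLOR_RGB2HSV)
def cen(f,box):
    hsv=cv2.cvtColor(f["img"],cv2.COLOR_RGB2HSV); m=np.zeros((480,640),np.uint8); x0,y0,x1,y1=box
    s=hsv[y0:y1,x0:x1]; m[y0:y1,x0:x1]=((s[...,2]<118))
    n,l,st,c=cv2.connectedComponentsWithStats(m); i=1+np.argmax(st[1:,4]); k=np.argwhere(l==i)[:,::-1].astype(np.float32)
    vx,vy,x,y=cv2.fitLine(k,cv2.DIST_L2,0,.01,.01).ravel(); s=(k-[x,y])@[vx,vy]; t=(k-[x,y])@[-vy,vx]
    print(st[i],"w",t.min(),t.max()); return np.array([x+vx*s.min(),y+vy*s.min()]),np.array([x+vx*s.max(),y+vy*s.max()])
A={}
for n,b in(("top",(345,165,385,228)),("scene",(245,250,296,303))):
    A[n]=cen(d[n],b); print(n,A[n])
# axis = intersection of two view planes
N=[]
for n in A:
    f=d[n];R,t=ext(f); r=rays(f,A[n])@R; nn=np.cross(r[0],r[1]); nn/=np.linalg.norm(nn); N.append((nn,nn@(-R.T@t)))
a=np.cross(N[0][0],N[1][0]); a/=np.linalg.norm(a); a*=np.sign(a[2])
print("a",a,"elev",np.degrees(np.arcsin(a[2])),"yaw",np.degrees(np.arctan2(a[1],a[0])))
p=np.linalg.solve(np.array([N[0][0],N[1][0],[0,0,1]]),[N[0][1],N[1][1],.036]); print("brass by z=.036",p)
# ends closest to ray of the dark mask ends (bumper)
for n in A:
    f=d[n];R,t=ext(f);c=-R.T@t
    for q in A[n]:
        r=(rays(f,[q])@R)[0]; M=np.c_[a,-r]; s=np.linalg.lstsq(M,c-p,rcond=None)[0]; print(n,q,"s",s[0],p+a*s[0])
# press: project guess
for yaw in(-8,):
  y=np.radians(yaw); o=np.array([.4815,-.1775,0]); X=np.array([np.cos(y),np.sin(y),0]);Y=np.array([-X[1],X[0],0])
  g=lambda x,yy,z:o+X*x+Y*yy+[0,0,z]
  G=[g(59,-50,343),g(59,-85,343),g(0,0,70)]
  G=[o+X*.059+[0,0,.343]-Y*v for v in(.0,.05,.096)]+[o+[0,0,.07]]+[o+X*u+Y*v+[0,0,.014] for u,v in((-.06,.06),(-.06,-.06),(.19,.06),(.19,-.06))]
  for n in d: print(n,proj(d[n],G).round(1).tolist())
  print(np.array(G).round(4))
  for n in d:
    im=d[n]["img"].copy()
    for q in list(proj(d[n],G))+list(proj(d[n],[p,p+a*.16,p+a*.174])): cv2.circle(im,tuple(int(round(v)) for v in q),1,(255,0,255),-1)
    c=im[140:250,340:520] if n=="top" else im[160:310,150:330]
    d[n]["o"]=cv2.resize(c,(540,330) if n=="top" else (540,450),interpolation=2)
  o=np.vstack([d["top"]["o"],d["scene"]["o"]]); cv2.imwrite("pics/o1.png",cv2.resize(o,None,fx=.76,fy=.76)[:,:,::-1])
E
```

```text
[358 176  19  39 294] w -5.0013375 4.4007683
top (array([361.35922, 212.91127], dtype=float32), array([372.25412, 176.47792], dtype=float32))
[245 255  47  45 605] w -22.585007 19.483742
scene (array([244.5455, 281.8734], dtype=float32), array([291.89893, 261.04355], dtype=float32))
a [ 0.9629512  -0.26955133  0.00818873] elev 0.4691849027486504 yaw -15.638108126188348
brass by z=.036 [-7.39625619  2.22819469  0.036     ]
top [361.35922 212.91127] s 8.192862292914151 [0.49307042 0.01979773 0.10308914]
top [372.25412 176.47792] s 8.295633156979683 [ 0.59203375 -0.0079043   0.1039307 ]
scene [244.5455 281.8734] s 8.317440715579327 [ 0.61303336 -0.01378255  0.10410927]
scene [291.89893 261.04355] s 8.153245433774446 [0.45492132 0.0304765  0.10276472]
scene [[210.1, 178.1], [199.2, 172.7], [189.5, 167.9], [233.9, 251.2], [261.9, 265.5], [237.7, 251.0], [197.2, 301.8], [173.3, 284.2]]
top [[460.8, 185.8], [482.7, 189.3], [502.9, 192.5], [432.2, 219.4], [404.2, 238.2], [445.9, 244.9], [417.4, 152.1], [458.8, 158.7]]
[[ 0.5399 -0.1857  0.343 ]
 [ 0.533  -0.2352  0.343 ]
 [ 0.5266 -0.2808  0.343 ]
 [ 0.4815 -0.1775  0.07  ]
 [ 0.4304 -0.1097  0.014 ]
 [ 0.4137 -0.2286  0.014 ]
 [ 0.678  -0.1445  0.014 ]
 [ 0.6613 -0.2634  0.014 ]]
```

View pics/o1.png

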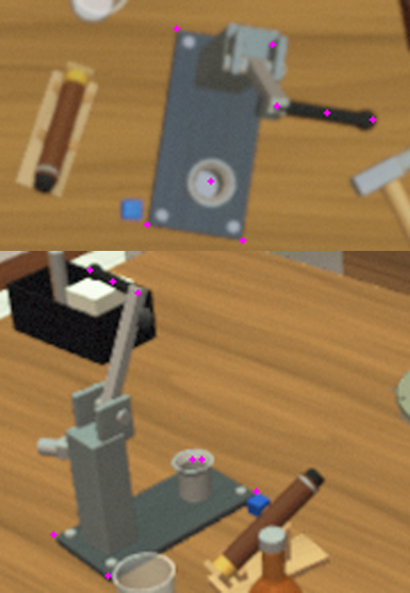

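The overlay of my press model (magenta) falls on the plate corners, cup mouth and handle in both views. The scene mask of the extension was spoilt by the bottle, so I'll triangulate the bumper and use the known 30° slope.

```bash
python3 - <<'E'
from h import *
import pickle
d=pickle.load(open("f0.pkl","rb"))
def mask(f,box,thr,lo=0):
    x0,y0,x1,y1=box; s=f["img"].max(2)[y0:y1,x0:x1]; m=(((s<thr)&(s>=lo)).astype(np.uint8))
    n,l,st,c=cv2.connectedComponentsWithStats(m); i=1+np.argmax(st[1:,4]); return np.argwhere(l==i)[:,::-1]+[x0,y0],c[i]+[x0,y0]
C=[];D=[]
for n,b in(("top",(345,205,385,230)),("scene",(276,250,300,275))):
    f=d[n]; k,c=mask(f,b,62); R,t=ext(f); print(n,len(k),c,k.min(0),k.max(0)); r=(rays(f,[c])@R)[0]; C.append(-R.T@t); D.append(r)
M=np.c_[D[0],-D[1]]; s=np.linalg.lstsq(M,C[1]-C[0],rcond=None)[0]; p1=C[0]+D[0]*s[0];p2=C[1]+D[1]*s[1]; print("bumper",p1,p2)
f=d["top"];R,t=ext(f);c=-R.T@t
r=rays(f,[[361.36,212.91],[372.25,176.48]])@R; nn=np.cross(r[0],r[1]); nn/=np.linalg.norm(nn)
from scipy.optimize import brentq
g=lambda y:nn@[np.cos(np.pi/6)*np.cos(y),np.cos(np.pi/6)*np.sin(y),.5]
y=brentq(g,2.2,3.6); a=np.array([np.cos(np.pi/6)*np.cos(y),np.cos(np.pi/6)*np.sin(y),.5]); print("yaw",np.degrees(y),a)
# bumper visible centre: s~167; z=.036+.0835 ; on plane
for (uv,z,s0) in (((d and mask(d["top"],(345,205,385,230),62)[1]),.1195,.167),):
    q=onplane(f,[uv],z+.006)[0]; print(q,"grip s=.135:",q-a*(s0-.135))
hs=cv2.cvtColor(f["img"],cv2.COLOR_RGB2HSV)[160:185,365:382]; k=np.argwhere((hs[...,1]>180)&(hs[...,2]>150)&(hs[...,0]>20)&(hs[...,0]<32))[:,::-1]+[365,160]; print("brass",len(k),k.mean(0),onplane(f,[k.mean(0)],.048))
E
```

```text
top 45 [359.  219.8] [356 217] [363 223]
scene 25 [287.8 258.8] [285 256] [291 262]
bumper [0.47326977 0.02701031 0.11995703] [0.47204976 0.02879121 0.11975184]
yaw 162.69485642840542 [-0.82682398  0.25760842  0.5       ]
[0.47290234 0.02739724 0.1255    ] grip s=.135: [0.4993607  0.01915377 0.1095    ]
brass 3 [374. 174.] [[ 0.60727808 -0.01786949  0.048     ]]
```

```bash
python3 -m inch '[[0,0,-0.2,0,0,0,1],[0,0,-0.4,0,0,0,1],[0,0,-0.4,0,0,0,1]]'; python3 -c "
from h import *
print(bot.observe()['qpos'].round(3))"
```

```text
clock: 0.48
position: [0.1735, 0.6014, 0.3309]
tool_rot: [3.137, -0.0, 2.861]
force: [1.0, 0.4, -0.4]
grip_width: 0.0855
finger_force: 0.0
[-1.363  0.451 -0.032  1.497  0.015  1.19  -0.107]
```

```bash
cat >> h.py <<'E'
def frame(yaw,lean):  # tool x at yaw(deg), z down leaning towards +x_t side by lean(deg)
    return Ro.from_euler('z',yaw,degrees=True)*Ro.from_euler('y',-lean,degrees=True)*Ro.from_euler('x',180,degrees=True)
def go(pos,R,frm=None):
    o=bot.observe(); p0,R0=(o["position"],Ro.from_euler('xyz',o["tool_rot"])) if frm is None else frm
    print("shift",(R0.inv().apply(np.array(pos)-p0)/.2).round(3),"turn",((R0.inv()*R).as_rotvec()/(np.pi/2)).round(3)); return np.array(pos),R
G=np.array([.500,.019,.1035]); RG=frame(-17.3,15)
E
python3 - <<'E'
from h import *
print(RG.as_matrix().round(3))
zt=RG.as_matrix()[:,2]
a=go([.32,.43,.33],frame(90,0)); a=go([.45,.25,.30],frame(15,0),a); a=go(G-.10*zt,RG,a); go(G+.002*zt,RG,a)
E
```

```text
[[ 0.922 -0.297  0.247]
 [-0.287 -0.955 -0.077]
 [ 0.259  0.    -0.966]]
shift [-0.941 -0.62   0.002] turn [ 0.002 -0.002  0.821]
shift [-0.9   0.65  0.15] turn [ 0.    -0.     0.833]
shift [-0.167  1.111  0.5  ] turn [-0.047  0.162  0.357]
shift [-0.    0.    0.51] turn [0. 0. 0.]
```

```bash
python3 -m inch '[[-0.95,-0.62,0,0,0,0.82,1],[-0.95,-0.62,0,0,0,0.82,1],[-0.95,-0.62,0,0,0,0.82,1],[-0.95,-0.62,0,0,0,0.82,1],[-0.95,-0.62,0,0,0,0.82,1],[-0.95,-0.62,0,0,0,0.82,1],[-0.95,-0.62,0,0,0,0.82,1]]' && python3 -m inch '[[-0.97,0.65,0.1,0,0,0.83,1],[-0.97,0.65,0.1,0,0,0.83,1],[-0.97,0.65,0.1,0,0,0.83,1],[-0.97,0.65,0.1,0,0,0.83,1],[-0.97,0.65,0.1,0,0,0.83,1],[-0.97,0.65,0.1,0,0,0.83,1],[-0.97,0.65,0.1,0,0,0.83,1],[-0.97,0.65,0.1,0,0,0.83,1]]'; python3 - <<'E'
from h import *
zt=RG.as_matrix()[:,2]; print(bot.observe()['qpos'].round(3))
a=go(G-.11*zt,RG); go(G+.002*zt,RG,a)
E
```

```text
clock: 1.35
position: [0.3213, 0.4283, 0.3274]
tool_rot: [-3.141, 0.001, 1.567]
force: [0.6, 0.5, 0.7]
grip_width: 0.0851
finger_force: 0.0
clock: 2.35
position: [0.4514, 0.2349, 0.3076]
tool_rot: [3.141, 0.001, 0.27]
force: [0.0, -1.3, -0.1]
grip_width: 0.0853
finger_force: 0.0
[-1.095  0.32   0.642  1.85  -0.218  1.044 -1.667]
shift [-0.173  1.028  0.49 ] turn [-0.047  0.162  0.362]
shift [-0.    0.    0.56] turn [0. 0. 0.]
```

```bash
python3 -m inch '[[-0.17,1,0.49,-0.047,0.162,0.362,1],[-0.17,1,0.49,-0.047,0.162,0.362,1],[-0.17,1,0.49,-0.047,0.162,0.362,1],[-0.17,1,0.49,-0.047,0.162,0.362,1],[-0.17,1,0.49,-0.047,0.162,0.362,1],[-0.17,1,0.49,-0.047,0.162,0.362,1]]'; python3 - <<'E'
from h import *
zt=RG.as_matrix()[:,2]; print(bot.observe()['qpos'].round(3))
go(G+.002*zt,RG)
f=bot.grab_frame("wrist"); im=f["img"].copy()
a=np.array([-.8268,.2576,.5]); b=G-a*.135
for q in proj(f,[b,b+a*.05,b+a*.1,b+a*.135,b+a*.16,b+a*.174,[.4815,-.1775,.07]]): 
    print(q.round(1)); 
    if abs(q).max()<2000: cv2.circle(im,tuple(int(round(v)) for v in q),3,(255,0,255),-1)
cv2.imwrite("pics/w1.png",im[:,:,::-1])
E
```

```text
clock: 3.1
position: [0.4723, 0.0336, 0.2104]
tool_rot: [-3.141, -0.261, -0.3]
force: [0.2, 0.2, -0.3]
grip_width: 0.0855
finger_force: 0.0
[-0.932  0.325  0.791  2.234 -0.247  0.452 -1.855]
shift [0.01  0.029 0.566] turn [-0.001  0.     0.001]
[325.4  86.2]
[325.9 134. ]
[326.4 190.7]
[326.8 236.7]
[327.1 273.2]
[327.3 295.2]
[584.7 179.9]
```

View pics/w1.png

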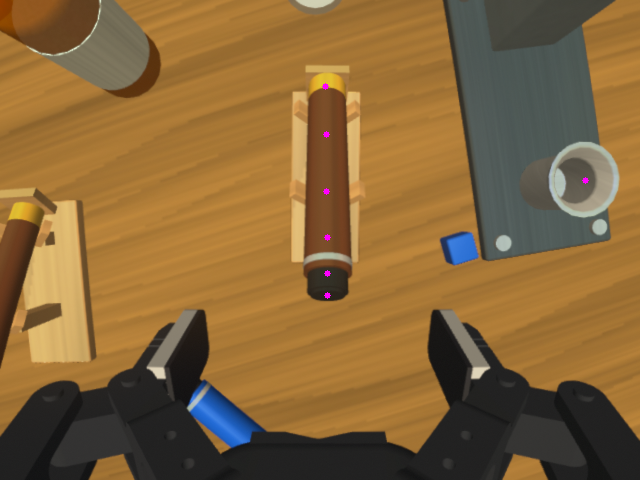

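The projected axis points lie on the extension's centreline in the wrist view (x≈326, bumper tip at (327,298)), and the cup mouth projects inside its rim at (585,180). Descend and grip.

```bash
python3 -m inch '[[0.01,0.03,0.2,0,0,0,1],[0.01,0.03,0.4,0,0,0,1],[0.01,0.03,0.565,0,0,0,1],[0.01,0.03,0.565,0,0,0,1],[0.01,0.03,0.565,0,0,0,0.2],[0.01,0.03,0.565,0,0,0,0.2],[0.01,0.03,0.565,0,0,0,0.2],[0.01,0.03,0.565,0,0,0,0.2],[0.01,0.03,0.565,0,0,0,0.2],[0.01,0.03,0.565,0,0,0,0.2]]' 60; python3 -m inch '[[0,0,0,0,0,0,0.2],[0,0,0,0,0,0,0.2]]' 60
```

```text
clock: 4.4
position: [0.5003, 0.0187, 0.1024]
tool_rot: [-3.14, -0.262, -0.303]
force: [-5.9, 2.7, 12.9]
grip_width: 0.0287
finger_force: 58.3
clock: 4.65
position: [0.5003, 0.0187, 0.1023]
tool_rot: [-3.14, -0.262, -0.303]
force: [-5.1, 3.0, 13.3]
grip_width: 0.0285
finger_force: 58.3
```

```bash
python3 -m inch '[[0.08,0,-0.29,0,0,0,0.2],[0.16,0,-0.58,0,0,0,0.2],[0.24,0,-0.87,0,0,0,0.2],[0.28,0,-1,0,0,0,0.2],[0.28,0,-1,0,0,0,0.2]]'; python3 - <<'E'
from h import *
print(bot.observe()['qpos'].round(3))
a=go([.44,0,.32],frame(32,-15)); a=go([.44,-.06,.32],frame(82,-45),a)
E
```

```text
clock: 5.28
position: [0.5028, 0.018, 0.3108]
tool_rot: [-3.137, -0.263, -0.303]
force: [-0.4, 0.3, -1.6]
grip_width: 0.0286
finger_force: 60.1
[-1.078  0.215  1.     2.053 -0.12   0.73  -1.904]
shift [-0.252  0.179 -0.116] turn [-0.002 -0.314 -0.554]
shift [-0.154  0.254  0.041] turn [-0.281 -0.312 -0.486]
```

```bash
python3 -m inch '[[-0.1,0.08,-0.05,0,-0.05,-0.1,0.2],[-0.25,0.18,-0.12,0,-0.31,-0.55,0.2],[-0.25,0.18,-0.12,0,-0.31,-0.55,0.2],[-0.25,0.18,-0.12,0,-0.31,-0.55,0.2],[-0.25,0.18,-0.12,0,-0.31,-0.55,0.2],[-0.25,0.18,-0.12,0,-0.31,-0.55,0.2],[-0.25,0.18,-0.12,0,-0.31,-0.55,0.2],[-0.25,0.18,-0.12,0,-0.31,-0.55,0.2]]'; python3 - <<'E'
from h import *
print(bot.observe()['qpos'].round(3))
a=go([.44,-.06,.32],frame(82,-45))
E
```

```text
clock: 6.28
position: [0.4392, -0.001, 0.3191]
tool_rot: [3.141, 0.257, 0.55]
force: [-0.2, 0.1, -0.8]
grip_width: 0.0285
finger_force: 60.1
[-0.802  0.349  0.794  1.855 -0.12   1.264 -0.982]
shift [-0.147  0.254  0.034] turn [-0.282 -0.314 -0.492]
```

```bash
python3 -m inch '[[-0.05,0.08,0.01,-0.05,-0.05,-0.1,0.2],[-0.15,0.25,0.03,-0.282,-0.314,-0.492,0.2],[-0.15,0.25,0.03,-0.282,-0.314,-0.492,0.2],[-0.15,0.25,0.03,-0.282,-0.314,-0.492,0.2],[-0.15,0.25,0.03,-0.282,-0.314,-0.492,0.2],[-0.15,0.25,0.03,-0.282,-0.314,-0.492,0.2],[-0.15,0.25,0.03,-0.282,-0.314,-0.492,0.2],[-0.15,0.25,0.03,-0.282,-0.314,-0.492,0.2]]'; python3 - <<'E'
from h import *
import pickle
print(bot.observe()['qpos'].round(3))
a=go([.44,-.06,.32],frame(82,-45))
d={n:bot.grab_frame(n) for n in("scene","top","wrist")}; pickle.dump(d,open("f1.pkl","wb"))
im=np.hstack([d["scene"]["img"][60:320,130:430],cv2.resize(d["wrist"]["img"],(346,260))]); cv2.imwrite("pics/s1.png",im[:,:,::-1])
E
```

```text
clock: 7.28
position: [0.4397, -0.0597, 0.3216]
tool_rot: [3.141, 0.784, 1.43]
force: [0.1, 0.7, -1.8]
grip_width: 0.0284
finger_force: 60.0
[-0.977  0.422  0.709  1.978  0.467  1.221 -0.656]
shift [0.004 0.002 0.007] turn [-0.    -0.001 -0.001]
```

View pics/s1.png

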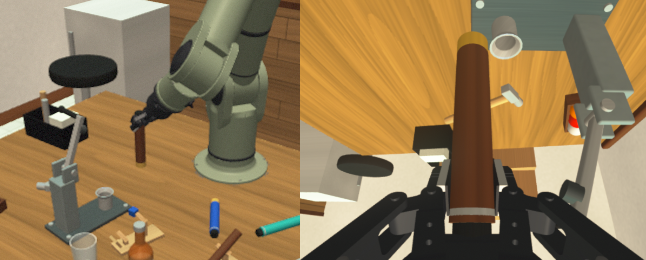

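The scene view (left) shows the extension hanging upright from the gripper at about (140,145). The wrist view (right) shows its brass end at (470,42) and the cup at (505,38). Next I'll measure the axis in hand.

```bash
cat >> h.py <<'E'
def axis(d,boxes,A0):
    N=[]
    for n,(x0,y0,x1,y1) in boxes.items():
        f=d[n]; h=cv2.cvtColor(f["img"],cv2.COLOR_RGB2HSV)[y0:y1,x0:x1].astype(int)
        m=((h[...,0]<13)&(h[...,1]>110)&(h[...,2]<135)&(h[...,2]>25)).astype(np.uint8)
        l,st=cv2.connectedComponentsWithStats(m)[1:3]; i=1+np.argmax(st[1:,4]); k=(np.argwhere(l==i)[:,::-1]+[x0,y0])
        # centreline: middle of each row
        rows=[(k[k[:,1]==r][:,0].min(),k[k[:,1]==r][:,0].max(),r) for r in np.unique(k[:,1])]
        rows=np.array(rows[3:-3],float); w=rows[:,1]-rows[:,0]
        R,t=ext(f); C=-R.T@t
        rl=rays(f,rows[:,[0,2]])@R; rr=rays(f,rows[:,[1,2]])@R
        u=lambda v:v/np.linalg.norm(v,axis=1,keepdims=True)
        mid=u(u(rl)+u(rr)); nn=np.linalg.svd(mid)[2][2]; N.append((nn,nn@C)); print(n,len(rows),"w",w.min(),w.max(),rows[0],rows[-1],"resid",np.abs(mid@nn).max().round(5))
    a=np.cross(N[0][0],N[1][0]); a/=np.linalg.norm(a); a*=np.sign(a@A0)
    print("axis",a.round(4),"tilt deg",np.degrees(np.arccos(a@A0)).round(2)); return N,a
E
python3 - <<'E'
from h import *
import pickle
d=pickle.load(open("f1.pkl","rb")); o=bot.observe(); p=o["position"]; R=Ro.from_euler('xyz',o["tool_rot"]); g=p-.002*R.as_matrix()[:,2]
print("tcp",p,"proj",[proj(d[n],[g,g-[0,0,.135]]).round(1).tolist() for n in d])
N,a=axis({k:d[k] for k in("scene","wrist")},{"scene":(255,195,290,222),"wrist":(440,85,500,350)} if 0 else {"scene":(255,190,290,230),"wrist":(260,80,400,320)},np.array([0,0,1.]))
for z in(g[2]-.135,g[2]): print(np.linalg.solve(np.array([N[0][0],N[1][0],[0,0,1]]),[N[0][1],N[1][1],z]).round(4))
print("g",g)
f=d["wrist"]; h=cv2.cvtColor(f["img"],cv2.COLOR_RGB2HSV); k=np.argwhere((h[30:110,270:370,0]>20)&(h[30:110,270:370,0]<32)&(h[30:110,270:370,1]>190))+[30,270]; print("brass",len(k),k.min(0),k.max(0),k.mean(0))
f=d["scene"]; h=cv2.cvtColor(f["img"],cv2.COLOR_RGB2HSV); k=np.argwhere((h[190:240,255:290,0]>19)&(h[190:240,255:290,1]>190)&(h[190:240,255:290,2]>150))+[190,255]; print("brass",len(k),k.min(0),k.max(0),k.mean(0))
E
```

```text
tcp [ 0.43981849 -0.059782    0.32158824] proj [[[268.9, 183.9], [270.6, 225.0]], [[402.5, 229.3], [394.5, 231.8]], [[317.2, 340.1], [317.3, 79.8]]]
scene 27 w 7.0 9.0 [265. 273. 193.] [266. 274. 219.] resid 0.00085
wrist 233 w 26.0 77.0 [306. 332.  84.] [281. 357. 316.] resid 0.00806
axis [-0.0106 -0.0222  0.9997] tilt deg 1.41
[ 0.4419 -0.0568  0.188 ]
[ 0.4405 -0.0598  0.323 ]
g [ 0.44001502 -0.0583823   0.32300323]Traceback (most recent call last):
  File "<stdin>", line 8, in <module>
    return umr_minimum(a, axis, None, out, keepdims, initial, where)
ValueError: zero-size array to reduction operation minimum which has no identity
```

```bash
python3 - <<'E'
from h import *
o=bot.observe(); p=o["position"]; R=Ro.from_euler('xyz',o["tool_rot"])
a=go(p+[0,0,-.06],R); go(p+[.040,-.1205,-.06],R); go(p+[.04,-.1205,-.103],R)
E
```

```text
shift [ 0.212 -0.     0.212] turn [0. 0. 0.]
shift [-0.19   0.282  0.614] turn [0. 0. 0.]
shift [-0.038  0.282  0.766] turn [0. 0. 0.]
```

```bash
python3 -m inch '[[0.21,0,0.21,0,0,0,0.2],[0.01,0.14,0.41,0,0,0,0.2],[-0.19,0.282,0.614,0,0,0,0.2],[-0.19,0.282,0.614,0,0,0,0.2],[-0.038,0.282,0.766,0,0,0,0.2],[-0.038,0.282,0.766,0,0,0,0.2],[-0.038,0.282,0.766,0,0,0,0.2]]'; python3 - <<'E'
from h import *
import pickle
d={n:bot.grab_frame(n) for n in("scene","top","wrist")}; pickle.dump(d,open("f2.pkl","wb"))
o=bot.observe(); p=o["position"]; R=Ro.from_euler('xyz',o["tool_rot"]); g=p-.002*R.as_matrix()[:,2]; print(p,o["qpos"].round(3))
N,a=axis({k:d[k] for k in("scene","wrist")},{"scene":(215,195,260,252),"wrist":(260,80,400,320)},np.array([0,0,1.]))
for z in(.08,g[2]): print(np.linalg.solve(np.array([N[0][0],N[1][0],[0,0,1]]),[N[0][1],N[1][1],z]).round(4))
print("g",g)
im=np.hstack([cv2.resize(d["scene"]["img"][170:290,180:280],(400,480),interpolation=2),d["wrist"]["img"][:,150:490]]); cv2.imwrite("pics/s2.png",im[:,:,::-1])
E
```

```text
clock: 8.3
position: [0.4802, -0.1799, 0.2196]
tool_rot: [-3.141, 0.786, 1.433]
force: [0.2, 0.2, -0.8]
grip_width: 0.0283
finger_force: 60.1
[ 0.48034884 -0.1796862   0.21954355] [-0.683  0.638  0.696  2.024  0.513  0.843 -0.588]
scene 28 w 6.0 8.0 [229. 235. 214.] [229. 237. 241.] resid 0.00238
wrist 233 w 29.0 78.0 [304. 333.  84.] [280. 357. 316.] resid 0.00642
axis [-0.0061  0.0134  0.9999] tilt deg 0.85
[ 0.4819 -0.179   0.08  ]
[ 0.481  -0.1772  0.221 ]
g [ 0.48054192 -0.1782853   0.22095784]
```

View pics/s2.png

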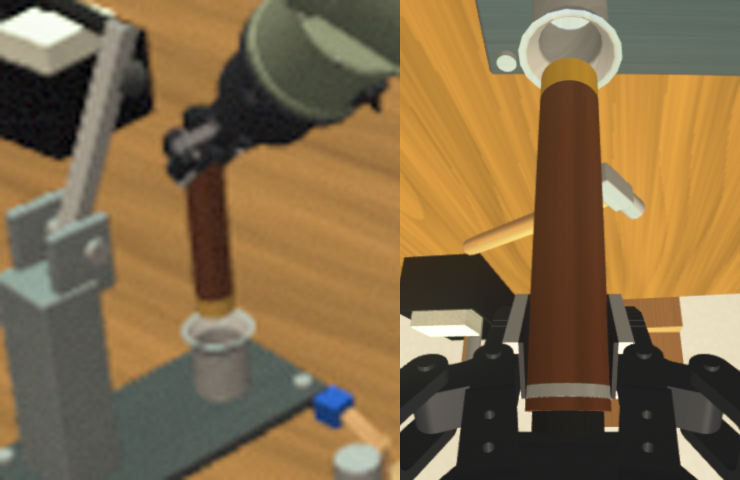

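The view shows the brass end directly above the cup mouth: the scene crop has the tip at (215,305) over the rim at (219,328), and the wrist crop has the cup at (571,45) in line with the extension at 569. Insert it.

```bash
python3 -m inch '[[0.04,0,0.04,0,0,0,0.2],[0.08,0,0.08,0,0,0,0.2],[0.12,0,0.12,0,0,0,0.2],[0.12,0,0.12,0,0,0,0.2]]';python3 -m inch '[[0.03,0,0.03,0,0,0,0.2],[0.06,0,0.06,0,0,0,0.2],[0.08,0,0.08,0,0,0,0.2],[0.09,0,0.09,0,0,0,0.2],[0.09,0,0.09,0,0,0,0.2]]'
```

```text
clock: 8.95
position: [0.4799, -0.1797, 0.1836]
tool_rot: [-3.139, 0.786, 1.435]
force: [1.5, 0.1, -2.3]
grip_width: 0.0287
finger_force: 60.2
clock: 9.57
position: [0.4799, -0.1798, 0.159]
tool_rot: [-3.141, 0.786, 1.434]
force: [0.9, 0.8, -2.4]
grip_width: 0.0286
finger_force: 60.3
```

```bash
python3 -m inch '[[0.01,0,0.01,0,0,0,0.2],[0.016,0,0.016,0,0,0,0.2],[0.016,0,0.016,0,0,0,0.2]]'; python3 -m inch '[[0.006,0,0.006,0,0,0,0.2],[0.006,0,0.006,0,0,0,0.2]]'
```

```text
clock: 9.95
position: [0.4799, -0.1798, 0.1545]
tool_rot: [-3.141, 0.786, 1.434]
force: [0.6, 0.9, -2.4]
grip_width: 0.0285
finger_force: 60.3
clock: 10.2
position: [0.4801, -0.1803, 0.1537]
tool_rot: [-3.141, 0.787, 1.433]
force: [1.0, 4.7, 14.6]
grip_width: 0.0284
finger_force: 61.9
```

```bash
python3 -m inch '[[0,0,0,0,0,0,1],[0,0,0,0,0,0,1],[0,0,0,0,0,0,1],[0,0,0,0,0,0,1],[0,0,-0.2,0,0,0,1],[0,0,-0.5,0,0,0,1],[0,0,-0.8,0,0,0,1],[0,0,-1,0,0,0,1],[0,0,-1,0,0,0,1]]'; python3 - <<'E'
from h import *
import pickle
d={n:bot.grab_frame(n) for n in("scene","top","wrist")}; pickle.dump(d,open("f3.pkl","wb")); print(bot.observe()["qpos"].round(3))
im=np.hstack([cv2.resize(d["scene"]["img"][150:300,150:300],(480,480),interpolation=2),cv2.resize(d["wrist"]["img"],(320,240)).repeat(2,0)[:480]]); cv2.imwrite("pics/s3.png",im[:,:,::-1])
X=np.array([np.cos(.1396),-np.sin(.1396),0]); Y=np.array([-X[1],X[0],0]); o=np.array([.4815,-.1775,0]); piv=o+X*.12+[0,0,.206]
for q in(0,.3,.6,.9,1.15): print(q,(piv-X*.15*np.cos(1.15-q)+[0,0,.15*np.sin(1.15-q)]-Y*.05).round(4))
E
```

```text
clock: 11.32
position: [0.5005, -0.0377, 0.2953]
tool_rot: [3.139, 0.784, 1.434]
force: [0.3, 0.2, -1.3]
grip_width: 0.0856
finger_force: 0.0
[-0.89   0.562  0.663  1.849  0.41   1.198 -0.61 ]
0 [ 0.5327 -0.2352  0.3429]
0.3 [ 0.4953 -0.2299  0.3187]
0.6 [ 0.4667 -0.2259  0.2844]
0.9 [ 0.4495 -0.2235  0.2431]
1.15 [ 0.4448 -0.2228  0.206 ]
```

View pics/s3.png

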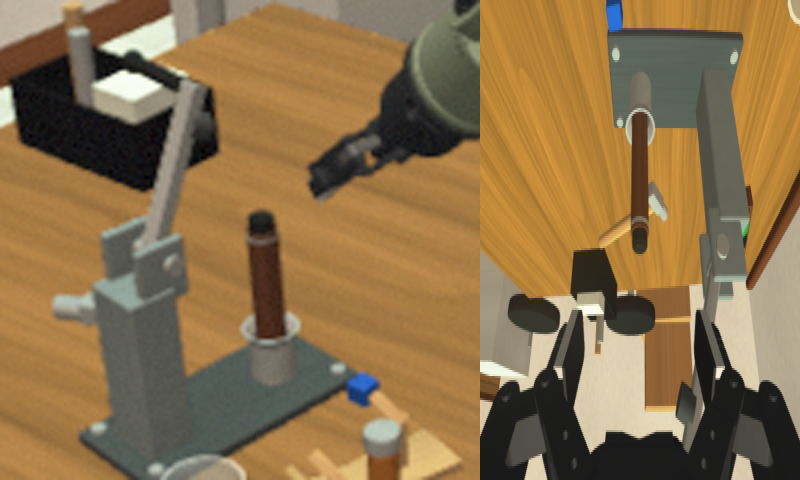

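The extension stands in the cup, free of the gripper (scene crop: bumper at (262,220), cup at (271,340)). The lever is up with its handle at about (190,90). Next I'll go above the handle with the tool down.

```bash
python3 - <<'E'
from h import *
a=go([.50,-.11,.45],frame(82,-10)); a=go([.5327,-.24,.44],frame(82,0),a); go([.5327,-.24,.345],frame(82,0),a)
E
```

```text
shift [-0.796  0.052 -0.309] turn [-0.001  0.39   0.001]
shift [-0.603  0.252  0.157] turn [0.    0.111 0.   ]
shift [ 0.    -0.     0.475] turn [0. 0. 0.]
```

```bash
python3 -m inch '[[-0.3,0.02,-0.28,0,0.03,0,1],[-0.8,0.05,-0.31,0,0.39,0,1],[-0.8,0.05,-0.31,0,0.39,0,1],[-0.8,0.05,-0.31,0,0.39,0,1],[-0.8,0.05,-0.31,0,0.39,0,1],[-0.8,0.05,-0.31,0,0.39,0,1]]'; python3 -m inch '[[-0.6,0.25,0.157,0,0.111,0,1],[-0.6,0.25,0.157,0,0.111,0,1],[-0.6,0.25,0.157,0,0.111,0,1],[-0.6,0.25,0.157,0,0.111,0,1]]'; python3 - <<'E'
from h import *
import pickle
print(bot.observe()["qpos"].round(3))
go([.5327,-.24,.345],frame(82,0))
d={n:bot.grab_frame(n) for n in("scene","wrist")}; f=d["wrist"]; im=f["img"].copy()
for q in proj(f,[[.5327,-.2352,.343],[.5266,-.2808,.343],[.5399,-.1857,.343]]): print(q); cv2.circle(im,tuple(int(round(v)) for v in q),3,(255,0,255),-1)
im=np.hstack([cv2.resize(d["scene"]["img"][130:280,150:270],(320,400),interpolation=2),cv2.resize(im,(480,400))]); cv2.imwrite("pics/s4.png",im[:,:,::-1])
E
```

```text
clock: 12.22
position: [0.4996, -0.1098, 0.4501]
tool_rot: [-3.139, 0.176, 1.433]
force: [0.3, 0.2, -0.5]
grip_width: 0.0856
finger_force: 0.0
clock: 12.72
position: [0.5324, -0.24, 0.4387]
tool_rot: [-3.136, 0.002, 1.431]
force: [-0.5, 1.1, 0.6]
grip_width: 0.0853
finger_force: 0.0
[-0.168  0.387  0.722  1.448 -0.252  1.407  0.42 ]
shift [0.001 0.004 0.468] turn [-0.003  0.001 -0.   ]
[317.6525847  242.24259378]
[318.02978709 309.94164464]
[318.20510074 158.41263106]
```

View pics/s4.png

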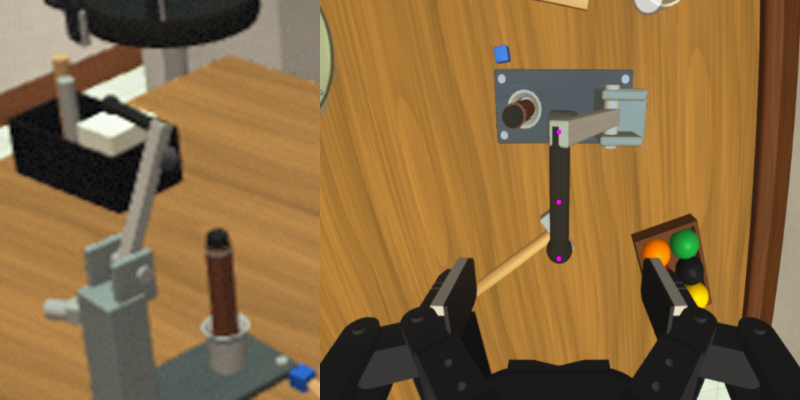

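The wrist view (right) shows the handle bar along (559,130)–(559,260) with the projected points on it, midway between the open fingers. Descend and grip it.

```bash
python3 -m inch '[[0,0,0.25,0,0,0,1],[0,0,0.49,0,0,0,1],[0,0,0.49,0,0,0,1],[0,0,0.49,0,0,0,0.02],[0,0,0.49,0,0,0,0.02],[0,0,0.49,0,0,0,0.02],[0,0,0.49,0,0,0,0.02],[0,0,0.49,0,0,0,0.02],[0,0,0.49,0,0,0,0.02],[0,0,0.49,0,0,0,0.02]]' 60
```

```text
clock: 14.08
position: [0.5325, -0.239, 0.3437]
tool_rot: [3.141, -0.001, 1.433]
force: [-0.7, 1.4, 6.1]
grip_width: 0.0142
finger_force: 58.4
```

```bash
python3 -m inch '[[0,-0.034,0.016,0,0,0,0.02],[0,-0.067,0.034,0,0,0,0.02],[0,-0.1,0.053,0,0,0,0.02],[0,-0.13,0.075,0,0,0,0.02],[0,-0.16,0.098,0,0,0,0.02],[0,-0.189,0.121,0,0,0,0.02],[0,-0.216,0.147,0,0,0,0.02],[0,-0.242,0.173,0,0,0,0.02],[0,-0.267,0.202,0,0,0,0.02],[0,-0.291,0.231,0,0,0,0.02],[0,-0.291,0.231,0,0,0,0.02]]'
```

```text
clock: 15.45
position: [0.4742, -0.2308, 0.2966]
tool_rot: [-3.14, -0.001, 1.433]
force: [0.1, 0.2, 3.7]
grip_width: 0.0141
finger_force: 59.5
```

```bash
python3 -m inch '[[0,-0.022,0.031,0,0,0,0.02],[0,-0.042,0.062,0,0,0,0.02],[0,-0.061,0.094,0,0,0,0.02],[0,-0.078,0.127,0,0,0,0.02],[0,-0.093,0.161,0,0,0,0.02],[0,-0.107,0.196,0,0,0,0.02],[0,-0.119,0.232,0,0,0,0.02],[0,-0.129,0.268,0,0,0,0.02],[0,-0.137,0.305,0,0,0,0.02],[0,-0.144,0.342,0,0,0,0.02],[0,-0.149,0.379,0,0,0,0.02],[0,-0.151,0.41,0,0,0,0.02],[0,-0.151,0.41,0,0,0,0.02]]'; python3 -m inch '[[0,-0.001,0.015,0,0,0,0.02],[0,-0.002,0.03,0,0,0,0.02],[0,-0.002,0.04,0,0,0,0.02],[0,-0.002,0.044,0,0,0,0.02],[0,-0.002,0.044,0,0,0,0.02]]'
```

```text
clock: 17.08
position: [0.4452, -0.2267, 0.2147]
tool_rot: [3.142, -0.001, 1.433]
force: [6.0, -0.6, 5.3]
grip_width: 0.014
finger_force: 65.2
clock: 17.7
position: [0.4448, -0.2267, 0.2063]
tool_rot: [3.141, -0.001, 1.433]
force: [4.8, -1.0, 8.1]
grip_width: 0.0136
finger_force: 66.2
```

```bash
python3 -m inch '[[0,0,0.01,0,0,0,0.02],[0,0,0.01,0,0,0,0.02],[0,0,0.01,0,0,0,0.02]]'; python3 -m inch '[[0,0,0.01,0,0,0,0.02],[0,0,0.015,0,0,0,0.02],[0,0,0.015,0,0,0,0.02]]'
```

```text
clock: 18.08
position: [0.4448, -0.2267, 0.2043]
tool_rot: [3.141, -0.001, 1.433]
force: [4.3, -1.3, 7.2]
grip_width: 0.0137
finger_force: 66.2
clock: 18.45
position: [0.4448, -0.2267, 0.202]
tool_rot: [3.141, -0.001, 1.433]
force: [-2.3, 3.2, 28.2]
grip_width: 0.014
finger_force: 68.4
```

```bash
python3 -m inch '[[0,0,0.01,0,0,0,0.02],[0,0,0.015,0,0,0,0.02],[0,0,0.015,0,0,0,0.02]]'; python3 - <<'E'
from h import *
import pickle
d={n:bot.grab_frame(n) for n in("scene","top","wrist")}; pickle.dump(d,open("f4.pkl","wb"))
im=np.hstack([cv2.resize(d["scene"]["img"][170:290,160:260],(400,480),interpolation=2),cv2.resize(d["wrist"]["img"],(400,480))]); cv2.imwrite("pics/s5.png",im[:,:,::-1])
E
```

```text
clock: 18.82
position: [0.4447, -0.2271, 0.1998]
tool_rot: [3.14, -0.002, 1.432]
force: [-7.7, 4.4, 48.4]
grip_width: 0.0141
finger_force: 73.6
```

View pics/s5.png

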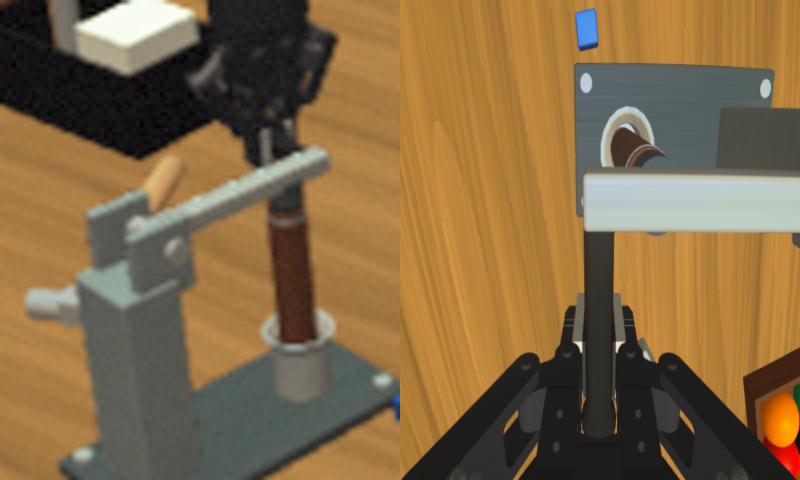

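The scene crop shows the arm over the bumper at about (285,185), close to level, and the force has risen to 48 N at the stop. I'll check from depth that the arm is level.

```bash
python3 - <<'E'
from h import *
import pickle
d=pickle.load(open("f4.pkl","rb"))
X=np.array([np.cos(.1396),-np.sin(.1396),0]); Y=np.array([-X[1],X[0],0]); o=np.array([.4815,-.1775,0])
for n in("wrist","top"):
    P=cloud(d[n]).reshape(-1,3)-o; x=P@X; y=P@Y; z=P[:,2]
    k=(abs(y)<.006)&(x>-.04)&(x<.09)&(z>.18)&(z<.26); print(n,k.sum())
    if k.sum()>10:
        c=np.polyfit(x[k],z[k],1); r=abs(z[k]-np.polyval(c,x[k]))<.004; c=np.polyfit(x[k][r],z[k][r],1); print("slope",c[0],"z at 0",c[1], "z at -.03",np.polyval(c,-.03))
E
```

```text
wrist 13729
slope 0.007179173363767057 z at 0 0.21462066284813974 z at -.03 0.21440528764722674
top 247
slope 0.0049180191644858555 z at 0 0.21654516460630183 z at -.03 0.21639762403136725
```

```bash
python3 -m inch '[[0,0,-0.02,0,0,0,0.02],[0,0.002,-0.05,0,0,0,0.02],[0,0.004,-0.085,0,0,0,0.02],[0,0.009,-0.122,0,0,0,0.02],[0,0.024,-0.196,0,0,0,0.02],[0,0.046,-0.268,0,0,0,0.02],[0,0.075,-0.337,0,0,0,0.02],[0,0.111,-0.402,0,0,0,0.02],[0,0.153,-0.464,0,0,0,0.02],[0,0.202,-0.522,0,0,0,0.02],[0,0.255,-0.574,0,0,0,0.02],[0,0.314,-0.62,0,0,0,0.02],[0,0.377,-0.661,0,0,0,0.02],[0,0.42,-0.683,0,0,0,0.02],[0,0.444,-0.695,0,0,0,0.02],[0,0.444,-0.695,0,0,0,0.02]]'
```

```text
clock: 20.98
position: [0.5317, -0.2393, 0.3388]
tool_rot: [-3.141, -0.001, 1.432]
force: [-14.1, 3.5, 30.7]
grip_width: 0.0141
finger_force: 69.5
```

```bash
python3 -m inch '[[0,0,-0.02,0,0,0,0.02],[0,0,-0.02,0,0,0,0.3],[0,0,-0.02,0,0,0,1],[0,0,-0.02,0,0,0,1],[0,0,-0.02,0,0,0,1],[0,0,-0.02,0,0,0,1],[0,0,-0.3,0,0,0,1],[0,0,-0.6,0,0,0,1],[0,0,-0.8,0,0,0,1],[0,0,-0.8,0,0,0,1]]'; python3 - <<'E'
from h import *
import pickle
d={n:bot.grab_frame(n) for n in("scene","top","wrist")}; pickle.dump(d,open("f5.pkl","wb")); f=d["wrist"]; im=f["img"].copy()
for q in proj(f,[[.5327,-.2352,.343],[.5266,-.2808,.343],[.5399,-.1857,.343]]): print(q); cv2.circle(im,tuple(int(round(v)) for v in q),3,(255,0,255),-1)
im=np.hstack([cv2.resize(d["scene"]["img"][150:290,160:260],(360,500),interpolation=2),cv2.resize(im,(440,500))]); cv2.imwrite("pics/s6.png",im[:,:,::-1])
E
```

```text
clock: 22.22
position: [0.5328, -0.2397, 0.4997]
tool_rot: [3.138, -0.0, 1.433]
force: [0.1, 0.0, -0.7]
grip_width: 0.0851
finger_force: 0.0
[317.45221134 216.20470721]
[317.77429764 273.12145626]
[317.87961054 147.75990625]
```

View pics/s6.png

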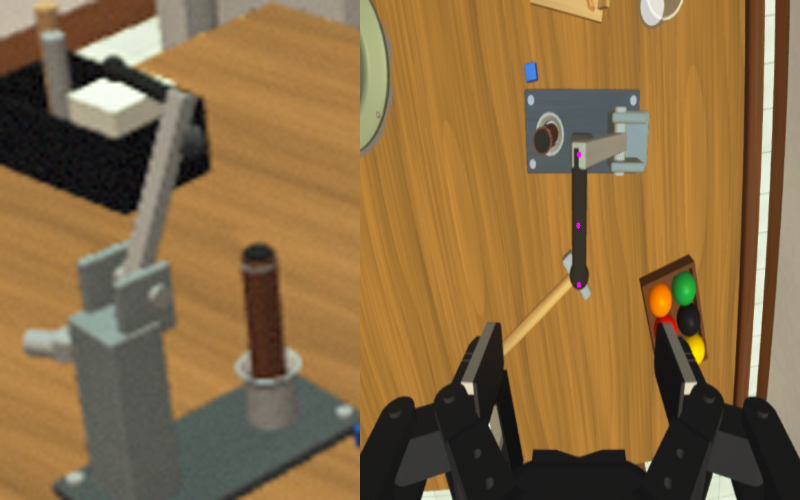

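The lever is back at rest with the projected points on the bar. The extension stands in the cup and its bumper now looks short (scene crop (258,250)). One numeric check of the bumper top, then hand in.

```bash
python3 - <<'E'
from h import *
import pickle
for fn in("f3.pkl","f5.pkl"):
    d=pickle.load(open(fn,"rb"))
    for n in("top","wrist"):
        P=cloud(d[n]).reshape(-1,3); k=(np.hypot(P[:,0]-.4815,P[:,1]+.1775)<.02)&(P[:,2]>.15)&(P[:,2]<.22)
        if k.sum(): print(fn,n,k.sum(),np.percentile(P[k,2],[50,80,95]).round(4))
d=pickle.load(open("f5.pkl","rb")); P=cloud(d["wrist"]).reshape(-1,3); k=(P[:,2]>.335)&(P[:,2]<.37)&(abs(P[:,0]-.53)<.04)&(P[:,1]<-.2)&(P[:,1]>-.26); print(P[k].mean(0),np.percentile(P[k,2],95))
E
```

```text
f3.pkl top 138 [0.1909 0.1952 0.1981]
f3.pkl wrist 1927 [0.1756 0.1895 0.1929]
f5.pkl top 138 [0.1839 0.187  0.1896]
f5.pkl wrist 659 [0.1833 0.1851 0.1861]
[ 0.5340627  -0.22877153  0.34866585] 0.3508775382718963
```

The bumper top dropped from about 0.194 to 0.186 m, so it is home, and the bar's top is at 0.351 m, so the lever is fully up.

```bash
python3 -c "
from workcell import bot
print(bot.job_done())"
```

```text
the job is handed in; nothing more can be done
None
```

The thicker extension stands upright in the press cup with its bumper pressed home (top about 8 mm lower), the lever is back up at rest, nothing else was moved, and the job was handed in at about 22 s.

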